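# Take the battery cover off the bench logger

## Task

The white data logger needs new batteries: push its orange tab inward, no harder than it needs, until the grey battery cover springs up, then take the cover off without wrenching it. Lay the cover flat in the middle of the blue mat, outside up, setting it down rather than dropping it, and let go. Do not disturb the jar and the two small bottles standing near.

Things in the scene. Friction and masses are not known exactly. Their poses are not given: they have to be found in the camera images.
- logger: White data logger, fixed to the bench, 173 long (x) x 84 wide (y), 68 high at the rear, 55 mm along the front battery well. Origin: centre of its underside; x from the tab end to the rear (screen) end, z up. Front face 86.5 mm from the origin at -x, roughly towards the robot, with a 40 mm wide recess for the orange tab. From x = +27 mm to the rear a lip overhangs the cover's rear tongue by 5 mm.
- tab_button (a point): Point fixed to the logger, not to the moving tab: 98.5 mm from its origin at -x, on the centre line, 29 mm up. The tab's orange thumb button (24 wide, 14 high) is centred at this height; it is screwed out differently on every unit, unmeasured: its face rests 0 to 16 mm in front (-x) of this point. The cover's skirt, flush with the logger's front face, is 12 mm behind this point, above the button.
- cover: Loose grey cover, 111 x 80 mm, 70 g, with a 7 mm tongue at the rear under the logger's lip. Origin: centre line, 55.7 mm behind its front edge, on the plane of its lowest edges (on which it lies flat); x, z as the logger's. Shut: origin at x = -30.8, z = 42.5 mm of the logger. Upper face 17 mm above the origin. When the tab lets go a spring lifts the front about 10 mm; it stays up, tilted 0.1 rad.
- cover_front (a point): Point on the cover's centre line at its front upper edge, 17 mm above the level of the cover's origin.
- mat: Blue mat fixed to the bench, 150 (x) x 110 (y) x 4 mm; origin at the centre of its underside.
- reagent_jar: Black-capped jar, 65 x 65 x 97 mm, standing near the work; origin at the centre of its underside. To be left alone.
- oil_bottle: Small brown bottle with black cap, 29 x 29 x 78 mm, standing near the work; origin at the centre of its underside. To be left alone.
- dropper: Small white dropper bottle with a blue band, 26 x 26 x 68 mm, standing near the work; origin at the centre of its underside. To be left alone.
- cover_rib (a point): Middle of the cover's grip rib, 26 mm above the cover's origin. The rib is 36 long (cover x), 12 wide (y), and stands from 17 to 35 mm above the origin. To take the released cover off, draw it about 10 mm towards the logger's -x while lifting it a few mm, so that its tongue leaves the lip, then lift straight up.
- tab_foot (a point): Foot of the orange tab in the recess, fixed to the logger, 73 mm from its origin at -x, 6 mm up. The tab springs straight towards the logger's +x when its button is pushed and springs back. It yields at about 3 N; the catch lets go after 5.5 to 7 mm, at about 7 to 9.5 N with friction; hard stop at 8.5 mm, about 10 N. Above 15 N it would break.
Mind the look-alikes: they are no part of the job. Several things look just like the logger: the one meant starts nearest to the robot's base.

How it is judged (in metres and radians):
On the way, in this order (a step that is already met when the one before it is completed fails the run):
1. the tab has let go and the cover's front edge has sprung up, its rear still in place (z of cover_front in the frame of logger above 0.0655 m and z of cover in the frame of logger below 0.065 m), for 0.1 s.
2. the cover is lifted clear of the logger (z of cover in the frame of logger above 0.08 m), for 0.1 s.
At the end, for the whole second after the job is handed in: The cover lies at rest on the blue mat, outside up, flat within 0.08 rad, its origin within 30 mm of the mat's centre (horizontal distance between cover and mat below 0.03 m and z of cover in the frame of mat between 0 and 0.01 m and angle between cover's own z axis and vertical below 0.08 rad and contact force between cover and mat above 0.1 N and linear speed of cover below 0.02 m/s); the robot touches nothing.
It fails at once if the tab is pushed with more than 15 N (contact force between any of the fingers, the arm and tab above 15 N).
It fails at once if the cover is wrenched against the catch (more than 15 N between cover and tab) (contact force between cover and tab above 15 N).
It fails at once if the cover is wrenched or pressed against the logger (more than 25 N) (contact force between cover and logger above 25 N).
It fails at once if the cover is dropped onto the mat (falling faster than 0.6 m/s, let go) (linear speed of cover above 0.6 m/s and contact force between the fingers and cover below 0.2 N and horizontal distance between cover and mat below 0.09 m).
It fails at once if the jar or a small bottle is moved by more than 30 mm or tipped (distance of any of reagent_jar, oil_bottle, dropper from where it was at the start of the episode above 0.03 m or angle between any of reagent_jar, oil_bottle, dropper's own z axis and vertical above 0.5 rad).
It also fails if it takes over 64 s, if anything falls off the work surface, if the arm or the gripper's body presses on something with over 40 N, if the wrist force passes 120 N, or if a joint passes its speed limit or range.

## Robot

A 6-joint arm with a two-finger parallel gripper is mounted at the origin on a cart in front of the work surface, level with it; the furniture and walls round the work are solid. World frame = base frame: x ahead of the robot, y to its left, z up, the work surface at z = 0. Lengths are in mm, angles in rad, forces in N, time in s.
With the tool pointing down it reaches from about 275 to 975 mm from the base axis. Payload 8.4 kg.
Tool frame: the origin (TCP) lies at the very end of the fingers, on their centre line; the grasp point (between the pads) lies 19 mm behind it (manip.grip_point_offset is the distance from the TCP to the grasp point, in mm); z points along the fingers, y is the line along which they close (so a half turn about z gives the same grasp; the last joint's range is limited). The gripper opens to 92 mm and grips with 3 to 60 N. Pads are 20 mm wide; open, the fingers measure 128 mm over their backs; the gripper's body (75 mm by 189 mm) begins 69 mm behind the grasp point.
Start: joints at [-1.159, 0.353, 1.633, -0, 1.155, -0.002], TCP at [251.306, -572.253, 214.583] pointing down, gripper open.
Joint ranges: [-2.63, 2.63], [-0.92, 2.1], [0.06, 2.66], [-1.3, 4.44], [0, 2.69], [-3.02, 3.02]. Speed limits (rad/s): [2.22, 2.22, 2.79, 3.14, 3.14, 3.14].

## Interface

Orientations are given as [roll, pitch, yaw] about the fixed x, y, z axes, in that order (R = Rz(yaw) Ry(pitch) Rx(roll)).
In Python, from station import manip, eyes, close_job gives the robot as it stands. The module is installed in compiled form; this text tells all that it offers.
- The arm moves only by the tool send_rows, never from a script. Its argument "deltas" is a list of rows, each a list of 7 numbers: the turn, a rotation vector about the tool's x, y, z in rad, then the shift along the tool's x, y, z in cm, then the closure, from 0 (fully open) to 1 (shut). In form: [[wx, wy, wz, x, y, z, fingers], ...]. A call has exactly 8 rows; each row is the pose to reach, as a shift and turn from the pose commanded when the call began, along the tool's axes at that moment; what a row does not reach only later rows make up. A row lasts 1/8 s, in which the tool goes at most 62.5 mm and 10.7 degrees, less where a joint would pass 70% of its speed; a pose out of reach is approached as far as the arm can. A call with a gripper value outside its range is refused whole. The fingers move at their own pace and stop on an object; "grip_force" is the grip in N (left out, the last holds). Time passes only in rows, so rows that repeat a pose let the fingers close, or fill a call up. It gives the time, the measured TCP pose, the force, the opening and the grip force at its end, in the units of the state.
- manip.get_obs(): the state, without advancing time (a new reading comes with each control period).
- eyes.camera(name): name is "scene" or "top" or "wrist"; returns (picture, depth): 420x560x3 uint8, red, green, blue; 420x560 float32, mm along the optical axis (not along the pixel's ray), 0 where there is no reading.
- eyes.calibration(name): a dict with "mtx" (3x3 intrinsics, pixels), "extrinsics" (4x4, takes a point from camera to world coordinates); the wrist camera has in their place "hand_eye" (4x4, takes a point from camera to tool coordinates, whose origin is the TCP and whose axes are the flange's). Camera axes: x right, y down, z forward; pixel columns grow to the right and rows downward; lengths in mm; the calibration is good to about 2 mm. The wrist camera is an equidistant fisheye: a pixel r from the principal point sees the ray r / f radians off the axis. A picture is of the moment at which its call begins: read the wrist's pose just before it. calibration takes no time and is no camera call.
- close_job(): hands the job in; it is judged then, once.
The state is a dict: "time_s": time; "joint_pos": joint angles; "dq": joint speeds; "effort": joint torques, N m; "tcp_pos": TCP position; "ee_rot": TCP orientation; "ft_force": force on the tool from outside, world axes, zero at the start; "moment": the same for the moment, N m; "finger_gap": finger opening in mm; "grasp_force": force on a finger pad.
Only numpy, scipy, OpenCV 4.12 (cv2) and the standard library are available. Lean on these libraries where they do the work, as an engineer would, in place of code of your own. Each camera call takes 0.05 s, during which the arm holds its last target. There are 200 camera calls.

## Working session

There is one attempt and no reset: what is moved stays moved. The work goes in short steps, Python scripts to look and compute and a tool call to move; the robot and the scene stay as the last step left them, time stands still between calls to the robot, and variables do not carry over. Pictures are saved under pics/ and viewed, at most 10 in all, crops included, and the job is handed in when it is done.

Besides the shell and the picture viewer there is one more tool, called after ">>>" as name(argument=value, ...), one argument or row to a line, values as JSON. send_rows: Moves the arm, as the interface text tells. Its arguments: {"type":"object","properties":{"deltas":{"type":"array"},"grip_force":{"type":"number"}},"required":["deltas"]}

```bash
mkdir -p pics
cat > h.py <<'E'
import numpy as np, cv2
from station import manip, eyes, close_job
def pts(name, D):
    c=eyes.calibration(name); K=c["mtx"]; E=np.array(c["extrinsics"])
    v,u=np.indices(D.shape)
    P=np.stack([(u-K[0][2])/K[0][0]*D,(v-K[1][2])/K[1][1]*D,D],-1)
    return P@E[:3,:3].T+E[:3,3]
E
python3 - <<'E'
from h import *
for n in("scene","top"):
    p,d=eyes.camera(n); np.savez("pics/%s0.npz"%n,p=p,d=d,W=pts(n,d)); cv2.imwrite("pics/%s0.png"%n,p[:,:,::-1])
    print(n,np.round(eyes.calibration(n)["extrinsics"],2).tolist(),eyes.calibration(n)["mtx"])
print(manip.get_obs())
E
```

```text
scene [[-0.65, -0.49, 0.58, -74.58], [-0.76, 0.43, -0.49, 869.26], [-0.01, -0.76, -0.65, 770.7], [0.0, 0.0, 0.0, 1.0]] [[518.02289193   0.         277.41197809]
 [  0.         518.02289193 212.44584782]
 [  0.           0.           1.        ]]
top [[0.0, -0.99, 0.12, 437.65], [-1.0, -0.0, 0.0, 358.55], [-0.0, -0.12, -0.99, 1040.89], [0.0, 0.0, 0.0, 1.0]] [[409.06626922   0.         285.60305416]
 [  0.         409.06626922 215.87158419]
 [  0.           0.           1.        ]]
{'time_s': 0.1, 'joint_pos': array([-1.15940261e+00,  3.53571957e-01,  1.63405083e+00,  4.26877921e-05,
        1.15520727e+00, -2.42217888e-03]), 'dq': array([ 1.40449083e-04, -1.86826164e-03, -2.06534212e-03,  2.49500408e-03,
        3.22152163e-04,  2.11343027e-05]), 'effort': array([-1.32040377e-04, -5.94903982e+01, -3.34929693e+01,  6.98712515e-02,
        1.84254593e-02, -2.34111832e-05]), 'tcp_pos': array([ 251.13857694, -571.83792591,  213.9469239 ]), 'ee_rot': array([-3.14035535e+00, -4.20298926e-05,  4.13798615e-01]), 'ft_force': array([0.4968304 , 0.26430182, 0.21236441]), 'moment': array([-0.02222874, -0.05689933, -0.06781779]), 'grasp_force': 0.0, 'finger_gap': 92.01378556006307}
```

View pics/top0.png

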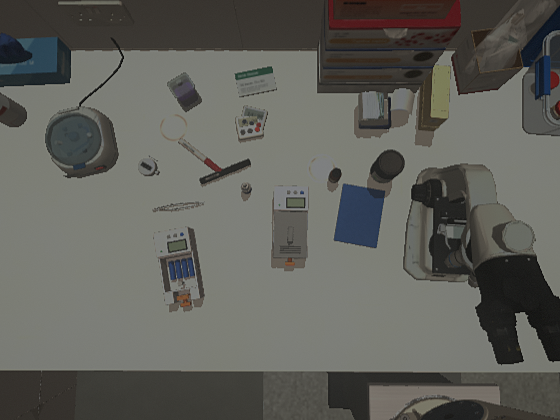

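View pics/scene0.png

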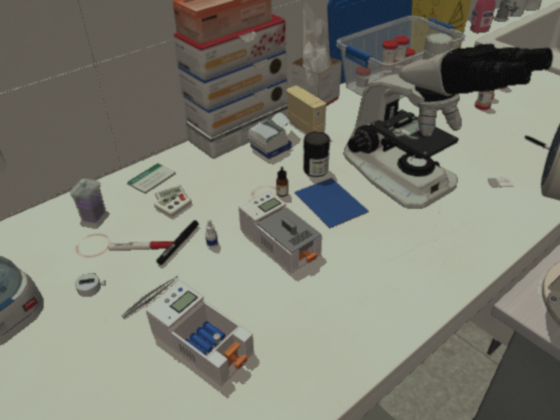

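The top view shows two logger-like units. One at (180,268) has an open well with batteries. The other at (290,228) has its grey cover on and is nearer the base (right/down in this view), so it fits. The mat is at (360,215), the jar at (387,165), the oil bottle at (335,175) and the dropper at (246,189). I'll measure them and confirm with a crop.

Run:
```python
from h import *
z=np.load("pics/top0.npz"); p=z["p"];W=z["W"]
hsv=cv2.cvtColor(p,cv2.COLOR_RGB2HSV); H,S,V=[hsv[...,i].astype(int) for i in range(3)]
def roi(r0,r1,c0,c1):
    m=np.zeros(H.shape,bool); m[r0:r1,c0:c1]=1; return m
# two loggers: orange centroid
org=(H<18)&(S>130)&(V>70)
for nm,r in(("near",roi(250,280,270,310)),("far",roi(280,315,150,215))):
    m=org&r; print(nm,"orange",m.sum(),np.argwhere(m).mean(0)[::-1],W[m].mean(0).round(1),W[m].min(0).round(1),W[m].max(0).round(1), "r",np.hypot(*W[m].mean(0)[:2]))
# logger top surfaces by height
r=roi(175,275,262,318)
for lo,hi in((45,64),(64,72),(74,82),(40,90)):
    m=r&(W[...,2]>lo)&(W[...,2]<hi); 
    q=W[m]; print(lo,hi,m.sum(),cv2.minAreaRect(q[:,:2].astype(np.float32)), np.median(q[:,2]))
m=(H>95)&(H<125)&(S>120)&(abs(W[...,2])<15)&roi(175,255,325,395)
print("mat",m.sum(),cv2.minAreaRect(W[m][:,:2].astype(np.float32)),np.median(W[m],0))
for nm,rr,lo in(("jar",roi(140,190,365,410),80),("oil",roi(160,190,322,347),45),("drop",roi(178,200,236,258),30)):
    q=W[rr&(W[...,2]>lo)&(W[...,2]<105)]; print(nm,q.min(0).round(),q.max(0).round(),np.median(q,0).round())
c=p[165:285,240:340]; cv2.imwrite("pics/crop.png",cv2.resize(np.clip(c[:,:,::-1]*2.,0,255).astype(np.uint8),None,fx=5,fy=5,interpolation=2))
```

```text
near orange 37 [289.24324324 262.08108108] [447.1 353.2  35.2] [442.4 341.6  31.1] [457.1 363.6  41.1] r 569.8308949613229
far orange 80 [183.5  299.65] [356.8 607.   42.4] [337.6 594.3  -2. ] [370.7 623.9  53.8] r 704.0994094221729
45 64 1519 ((545.6622924804688, 351.2697448730469), (83.91558074951172, 173.8280487060547), 88.9682846069336) 60.63813333657015
64 72 861 ((549.214599609375, 351.8811950683594), (83.55197143554688, 164.59072875976562), 88.05206298828125) 68.14126080251867
74 82 75 ((557.5952758789062, 341.29046630859375), (21.355087280273438, 122.67462158203125), 74.1030044555664) 78.10586686664499
40 90 2488 ((538.701416015625, 351.4159240722656), (83.95721435546875, 187.7528076171875), 88.9682846069336) 62.27808161398087
mat 375 ((567.1712646484375, 174.13168334960938), (106.73567962646484, 146.32020568847656), 79.65657043457031) [578.00722093 173.28995823   4.37656308]
jar [650.  82.  80.] [715. 147. 103.] [680. 116.  96.]
oil [654. 228.  45.] [676. 250.  80.] [664. 240.  64.]
drop [623. 452.  30.] [644. 474.  70.] [633. 462.  48.]
```

View pics/crop.png

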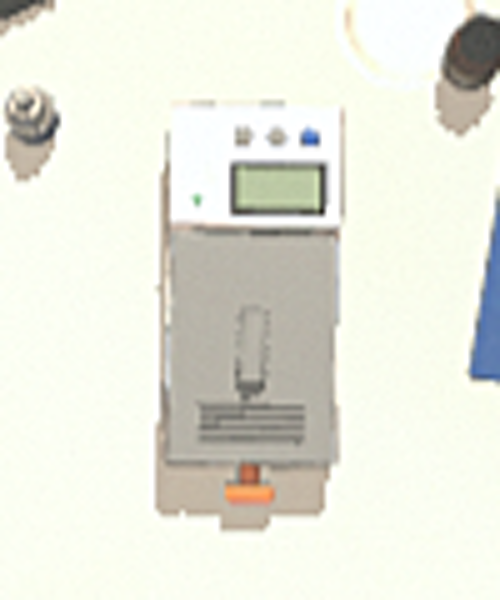

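The crop confirms it: a logger with its grey cover on, the rib at about (250,345) in the crop, and the orange button at (250,493). Next I check the microscope's height along the path and refine the logger's pose.

Run:
```python
from h import *
z=np.load("pics/top0.npz"); W=z["W"]; z2=np.load("pics/scene0.npz"); W2=z2["W"]
for r in range(178,272,6):
    w=W[r,262:318]; m=(w[:,2]>54)&(w[:,2]<72)
    if m.sum()>5: print(r,w[m].mean(0).round(1),w[m][:,1].min().round(1),w[m][:,1].max().round(1))
Q=W2.reshape(-1,3); 
for lo,hi in((56,63),(66,70)):
  m=(Q[:,2]>lo)&(Q[:,2]<hi)&(abs(Q[:,0]-540)<120)&(abs(Q[:,1]-350)<60); print("scene",lo,cv2.minAreaRect(Q[m][:,:2].astype(np.float32)),np.median(Q[m][:,2]))
A=np.vstack([W.reshape(-1,3),Q]); A=A[A[:,2]>40]
for y in range(-600,450,50):
    s=A[(A[:,1]>=y)&(A[:,1]<y+50)&(A[:,0]<560)&(A[:,0]>150)]
    if len(s): print(y,[(x,int(s[(s[:,0]>=x)&(s[:,0]<x+50)][:,2].max())) for x in range(150,560,50) if ((s[:,0]>=x)&(s[:,0]<x+50)).any()])
c=eyes.calibration("wrist"); print(np.round(c["hand_eye"],3),c["mtx"])
```

```text
190 [619.9 349.4  67.6] 308.2 390.6
196 [605.1 348.7  67.8] 308.4 390.5
202 [590.3 350.8  68.9] 310.9 390.3
208 [575.9 351.8  67.8] 310.9 392.6
214 [562.2 350.5  61.5] 310.4 390.2
220 [547.7 351.7  60.6] 310.4 392.8
226 [533.2 353.1  60.4] 313.2 392.7
232 [518.7 351.7  60.2] 310.6 392.5
238 [504.3 351.6  60.3] 310.6 392.6
244 [489.9 351.6  60.4] 310.7 392.4
250 [475.6 351.6  60.9] 310.8 392.2
256 [461.3 353.6  60.4] 313.4 392.2
scene 56 ((539.6415405273438, 352.8137512207031), (84.8534164428711, 171.24765014648438), 88.82569122314453) 59.84325676394843
scene 66 ((560.7081298828125, 350.7006530761719), (136.7013397216797, 83.70425415039062), 1.1141278743743896) 67.73719136114539
-100 [(250, 385), (300, 384), (350, 371), (400, 367), (450, 363), (500, 302), (550, 152)]
-50 [(200, 422), (250, 385), (300, 383), (350, 376), (400, 367), (450, 366), (500, 366), (550, 291)]
0 [(150, 363), (200, 390), (250, 386), (300, 385), (350, 370), (400, 365), (450, 365), (500, 353), (550, 284)]
50 [(150, 338)]
100 [(150, 336)]
300 [(450, 79), (500, 84), (550, 66)]
350 [(400, 1040), (450, 79), (500, 83), (550, 65)]
[[   0.      -0.972   -0.233   65.932]
 [   1.      -0.       0.      -1.081]
 [  -0.      -0.233    0.972 -170.538]
 [   0.       0.       0.       1.   ]] [[325.1922621    0.         285.18122319]
 [  0.         325.1922621  210.06450629]
 [  0.           0.           1.        ]]
```

Run:
```python
from h import *
z=np.load("pics/top0.npz"); p=z["p"]; W=z["W"]
c=p[270:420,340:560]; cv2.imwrite("pics/crop2.png",cv2.resize(np.clip(c[:,:,::-1]*2.5,0,255).astype(np.uint8),None,fx=3.5,fy=3.5))
for r in range(280,420,10): print(r,[tuple(W[r,c].round().astype(int).tolist()) for c in range(380,560,20)])
```

```text
280 [(403, 125, 2), (403, 75, 2), (404, 25, 1), (404, -18, 21), (404, -67, 21), (414, 21, 316), (416, 7, 357), (416, -24, 360), (416, -56, 362)]
290 [(378, 126, 0), (379, 76, 2), (379, 26, 2), (379, -25, -1), (379, -74, 1), (397, 21, 313), (399, 7, 355), (400, -20, 366), (400, -52, 365)]
300 [(354, 126, 1), (354, 76, -2), (354, 27, 1), (354, -24, -2), (355, -72, 3), (355, -122, 3), (383, 11, 360), (384, -16, 371), (384, -50, 368)]
310 [(329, 127, 1), (330, 77, 1), (330, 28, 1), (330, -21, 3), (330, -73, -2), (365, 35, 340), (368, 13, 362), (367, -21, 360), (367, -55, 358)]
320 [(305, 128, 1), (305, 78, -1), (305, 27, -3), (305, -22, 0), (306, -70, 1), (349, 36, 341), (352, 17, 368), (306, -221, -3), (352, -52, 359)]
330 [(281, 128, 0), (282, 80, 4), (281, 29, -1), (281, -21, -1), (282, -68, 4), (282, -119, 1), (337, 19, 370), (282, -217, 2), (335, -55, 354)]
340 [(257, 130, 4), (257, 79, 0), (257, 29, -3), (258, -18, 3), (257, -69, -2), (258, -117, 2), (321, 19, 369), (258, -216, 1), (258, -266, -1)]
350 [(232, 129, -3), (233, 81, 2), (233, 31, 0), (234, -18, 2), (233, -68, -2), (234
[... 277 characters left out ...]
, -1), (186, -114, -1), (187, -162, 1), (187, -212, 0), (187, -260, 0)]
380 [(110, 89, -194), (110, 31, -195), (111, -27, -193), (111, -85, -194), (-74, -427, -894), (-73, -517, -894), (-74, -610, -897), (-75, -704, -904), (-73, -790, -896)]
390 [(139, 132, 2), (139, 84, 2), (139, 34, 0), (139, -14, -1), (140, -62, 2), (140, -110, 2), (-120, -612, -907), (-120, -703, -907), (-116, -786, -895)]
400 [(115, 132, 0), (115, 83, -2), (119, 38, 10), (119, -9, 12), (194, 41, 254), (201, 14, 276), (-163, -608, -904), (-159, -692, -893), (-159, -783, -894)]
410 [(91, 132, -2), (93, 85, 1), (97, 40, 13), (179, 81, 262), (190, 58, 293), (198, 34, 318), (204, 9, 336), (212, -10, 360), (-206, -786, -904)]
```

View pics/crop2.png

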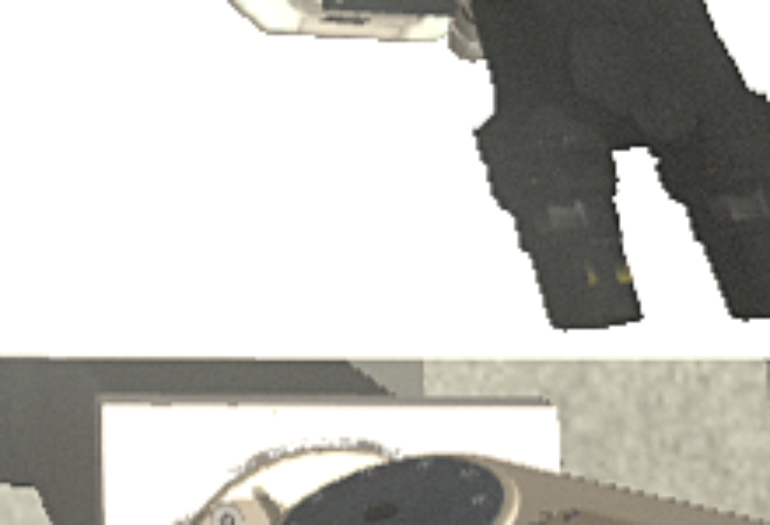

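```bash
cat >> h.py <<'E'
def rel(frm, yaw, to):
    "shift in cm along tool axes for a vertical tool (x=(c,s), y=(s,-c), z down)"
    d=(np.array(to)-frm)/10; c,s=np.cos(yaw),np.sin(yaw)
    return np.round([c*d[0]+s*d[1], s*d[0]-c*d[1], -d[2]],2)
E
python3 - <<'E'
from h import *
a=np.array([251.3,-572.3,214.6])
for t in((251.3,-572.3,494.6),(400,-450,494.6),(560,50,494.6),(410,352,494.6)): print(rel(a,.4138,t))
E
```

```text
[  0.   0. -28.]
[ 18.53  -5.22 -28.  ]
[ 53.29 -44.57 -28.  ]
[ 51.7  -78.25 -28.  ]
```

>>> send_rows(
  deltas=[
    [0,0,0,0,0,-6,0],
    [0,0,0,0,0,-12,0],
    [0,0,0,0,0,-18,0],
    [0,0,0,0,0,-24,0.5],
    [0,0,0,0,0,-28,1],
    [0,0,0,0,0,-28,1],
    [0,0,0,0,0,-28,1],
    [0,0,0,0,0,-28,1],
  ],
  grip_force=10,
)

```text
time_s: 1.1
tcp_pos: [251.1, -571.8, 492.6]
ee_rot: [-3.138, -0.0, 0.414]
ft_force: [0.0, -0.4, -0.7]
finger_gap: 43.7
grasp_force: 0.0
```

>>> send_rows(
  deltas=[
    [0,0,0,4.6,-1.3,0,1],
    [0,0,0,9.2,-2.6,0,1],
    [0,0,0,13.9,-3.9,0,1],
    [0,0,0,18.5,-5.2,0,1],
    [0,0,0,22.5,-9.7,0,1],
    [0,0,0,26.5,-14.2,0,1],
    [0,0,0,30.5,-18.7,0,1],
    [0,0,0,34.5,-23.2,0,1],
  ],
)

```text
time_s: 2.1
tcp_pos: [473.9, -219.1, 493.4]
ee_rot: [-3.14, 0.001, 0.414]
ft_force: [0.9, 0.7, 0.7]
finger_gap: 0.3
grasp_force: 0.0
```

>>> send_rows(
  deltas=[
    [0,0,0,4,-4.5,0,1],
    [0,0,0,8,-9,0,1],
    [0,0,0,12,-13.5,0,1],
    [0,0,0,16,-18,0,1],
    [0,0,0.1,17.5,-21.5,0,1],
    [0,0,0.25,17.5,-27,0,1],
    [0,0,0.434,17.5,-32,0,1],
    [0,0,0.434,17.5,-37,0,1],
  ],
)

```text
time_s: 3.1
tcp_pos: [484.3, 189.3, 493.3]
ee_rot: [3.141, 0.002, -0.023]
ft_force: [0.5, 0.6, -0.3]
finger_gap: 0.4
grasp_force: 0.0
```

>>> send_rows(
  deltas=[
    [0,0,0,-1.3,-2.4,5,1],
    [0,0,0,-2.6,-4.8,10,1],
    [0,0,0,-3.9,-7.2,15,1],
    [0,0,0,-5.2,-9.6,20,1],
    [0,0,0,-6.5,-12,25,1],
    [0,0,0,-7.8,-14.4,30,1],
    [0,0,0,-8.8,-16.2,35,1],
    [0,0,0,-8.8,-16.2,37.3,1],
  ],
)

```text
time_s: 4.1
tcp_pos: [397.9, 351.1, 117.8]
ee_rot: [3.138, 0.004, -0.019]
ft_force: [-0.1, -0.2, 0.9]
finger_gap: 0.2
grasp_force: 0.0
```

Run:
```python
from h import *
o=manip.get_obs(); print(o["time_s"],o["tcp_pos"],o["ee_rot"],o["dq"].round(3),o["joint_pos"].round(3))
p,d=eyes.camera("wrist"); np.savez("pics/w1.npz",p=p,d=d,t=o["tcp_pos"],r=o["ee_rot"]); cv2.imwrite("pics/w1.png",np.clip(p[:,:,::-1]*2.,0,255).astype(np.uint8))
```

```text
4.1 [397.86925719 351.06464086 117.81129508] [ 3.1380311   0.00422559 -0.01862924] [-0.021  0.224  0.121 -0.009 -0.371 -0.015] [0.72  0.328 1.917 0.    0.901 2.309]
```

View pics/w1.png

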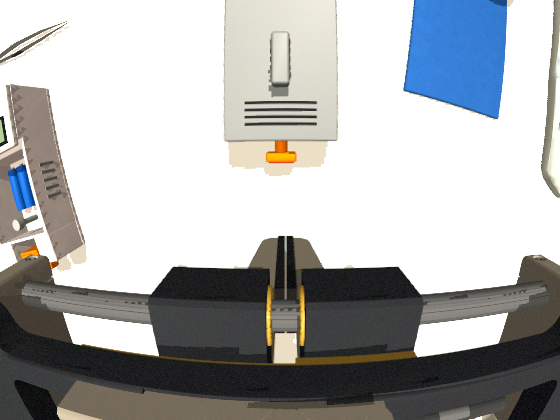

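The wrist view shows the button at (281,157), the cover front edge at row 140, the rib at (281,58) and the closed fingertips at (286,237). Now I measure these.

```bash
cat >> h.py <<'E'
from scipy.spatial.transform import Rotation as Ro
def wpts(d,t,r):
    c=eyes.calibration("wrist"); K=c["mtx"]; E=np.array(c["hand_eye"])
    v,u=np.indices(d.shape); a=(u-K[0][2])/K[0][0]; b=(v-K[1][2])/K[1][1]; th=np.hypot(a,b)+1e-9
    P=np.stack([a/th*np.tan(th)*d,b/th*np.tan(th)*d,d],-1)@E[:3,:3].T+E[:3,3]
    return P@Ro.from_euler("xyz",r).as_matrix().T+t
E
python3 - <<'E'
from h import *
z=np.load("pics/w1.npz"); p=z["p"]; W=wpts(z["d"],z["t"],z["r"])
hsv=cv2.cvtColor(p,cv2.COLOR_RGB2HSV); H,S,V=[hsv[...,i].astype(int) for i in range(3)]
m=(H<20)&(S>150)&(V>60); m[:130]=0;m[170:]=0;m[:,:250]=0;m[:,310:]=0
q=W[m]; print(m.sum(),q.min(0).round(1),q.max(0).round(1))
for r in range(138,168,2): print(r,W[r,281].round(1),m[r].sum())
b=(W[...,2]>32)&m; 
for c in range(268,296,4): 
    rr=np.where(m[:,c])[0]; print(c,rr.min(),rr.max(),W[rr.max(),c].round(1),W[rr.max()-3,c].round(1)) if len(rr) else 0
for lo,hi,nm in((54,66,"cover"),(72,84,"rib")):
    k=(W[...,2]>lo)&(W[...,2]<hi);k[160:]=0;k[:,:215]=0;k[:,345:]=0
    print(nm,cv2.minAreaRect(W[k][:,:2].astype(np.float32)),W[k].min(0).round(1),W[k].max(0).round(1),np.median(W[k][:,2]))
for r in range(10,138,16):
    k=np.where((W[r,215:345,2]>54)&(W[r,215:345,2]<66))[0]+215; print(r,W[r,k[0]].round(1),W[r,k[-1]].round(1))
E
```

```text
451 [440.5 343.4  30.1] [464.  366.1 288.1]
138 [460.  353.8  61.2] 0
140 [458.5 353.8  59.9] 0
142 [456.4 354.1  34.3] 12
144 [454.8 354.1  34.4] 12
146 [453.2 354.2  33.3] 12
148 [451.7 354.2  34.2] 12
150 [450.  354.2  32.7] 12
152 [448.6 354.2  36.1] 27
154 [447.1 354.3  36. ] 30
156 [445.7 354.3  38.5] 30
158 [444.  354.3  37. ] 30
160 [442.5 354.4  36.9] 30
162 [440.7 354.4  34.4] 24
164 [435.8 354.8   0.9] 0
166 [434.  354.8   0.8] 0
268 152 161 [441.9 364.4  36.6] [444.2 364.4  36.1]
272 152 162 [440.8 361.4  34.5] [443.4 361.3  36.8]
276 141 162 [440.8 358.3  34.4] [443.4 358.2  37.7]
280 141 162 [440.6 355.2  33.7] [443.3 355.1  36.7]
284 141 162 [440.6 352.1  33.8] [443.2 352.   37.2]
288 152 162 [440.5 348.9  33.3] [443.1 348.9  36.6]
292 152 162 [440.5 345.8  33.8] [443.1 345.8  36.4]
cover ((512.1309814453125, 353.4704895019531), (84.36907196044922, 107.23471069335938), 88.76455688476562) [458.2 310.5  54. ] [566.6 396.   65.9] 61.024800776069654
rib ((513.4080810546875, 353.63616943359375), (12.508326530456543, 35.31127166748047), 89.21575164794922) [495.7 347.2  72.4] [531.  360.   81.2] 78.83338833375352
10 [558.3 394.4  55.7] [556.7 311.2  54.5]
26 [545.4 394.4  54.9] [543.7 311.   54.2]
42 [532.7 394.4  54.6] [530.8 311.5  54.7]
58 [520.3 394.4  54.7] [518.1 312.2  56.2]
74 [506.8 393.3  61.6] [506.4 311.5  54.7]
90 [496.1 394.5  55.5] [494.4 312.   55.7]
106 [484.4 394.8  55.4] [482.7 312.8  55.3]
122 [472.7 393.7  59. ] [471.1 313.   55.5]
```

>>> send_rows(
  deltas=[
    [0,0,0,0,-0.3,3.5,1],
    [0,0,0,0,-0.3,7,1],
    [0,0,0,0,-0.3,9.9,1],
    [0,0,0,0.5,-0.3,9.9,1],
    [0,0,0,1.1,-0.3,9.9,1],
    [0,0,0,1.7,-0.3,9.9,1],
    [0,0,0,2.2,-0.3,9.9,1],
    [0,0,0,2.2,-0.3,9.9,1],
  ],
)

```text
time_s: 5.15
tcp_pos: [423.4, 354.5, 23.2]
ee_rot: [-3.141, -0.001, -0.021]
ft_force: [-0.5, -0.7, 0.0]
finger_gap: 0.0
grasp_force: 0.0
```

>>> send_rows(
  deltas=[
    [0,0,0,0.1,0,0.2,1],
    [0,0,0,0.2,0,0.2,1],
    [0,0,0,0.3,0,0.2,1],
    [0,0,0,0.4,0,0.2,1],
    [0,0,0,0.5,0,0.2,1],
    [0,0,0,0.6,0,0.2,1],
    [0,0,0,0.7,0,0.2,1],
    [0,0,0,0.7,0,0.2,1],
  ],
)

```text
time_s: 6.15
tcp_pos: [429.8, 354.2, 20.6]
ee_rot: [-3.142, -0.0, -0.02]
ft_force: [-0.1, 0.3, -0.7]
finger_gap: 0.7
grasp_force: 0.0
```

>>> send_rows(
  deltas=[
    [0,0,0,0.05,0,0,1],
    [0,0,0,0.1,0,0,1],
    [0,0,0,0.15,0,0,1],
    [0,0,0,0.2,0,0,1],
    [0,0,0,0.25,0,0,1],
    [0,0,0,0.3,0,0,1],
    [0,0,0,0.3,0,0,1],
    [0,0,0,0.3,0,0,1],
  ],
)

```text
time_s: 7.15
tcp_pos: [432.5, 354.0, 20.5]
ee_rot: [3.141, 0.0, -0.02]
ft_force: [-6.1, 1.0, 2.6]
finger_gap: 0.4
grasp_force: 2.5
```

>>> send_rows(
  deltas=[
    [0,0,0,0.04,0,0,1],
    [0,0,0,0.08,0,0,1],
    [0,0,0,0.12,0,0,1],
    [0,0,0,0.16,0,0,1],
    [0,0,0,0.2,0,0,1],
    [0,0,0,0.2,0,0,1],
    [0,0,0,0.2,0,0,1],
    [0,0,0,0.2,0,0,1],
  ],
)

```text
time_s: 8.15
tcp_pos: [434.2, 354.0, 20.5]
ee_rot: [3.141, 0.001, -0.02]
ft_force: [-6.6, 1.9, 3.0]
finger_gap: 0.6
grasp_force: 3.1
```

>>> send_rows(
  deltas=[
    [0,0,0,0.04,0,0,1],
    [0,0,0,0.08,0,0,1],
    [0,0,0,0.12,0,0,1],
    [0,0,0,0.16,0,0,1],
    [0,0,0,0.2,0,0,1],
    [0,0,0,0.2,0,0,1],
    [0,0,0,0.2,0,0,1],
    [0,0,0,0.2,0,0,1],
  ],
)

```text
time_s: 9.15
tcp_pos: [435.9, 354.0, 20.5]
ee_rot: [3.141, 0.001, -0.02]
ft_force: [-7.6, 1.2, 3.9]
finger_gap: 0.4
grasp_force: 3.8
```

```bash
cat > chk.py <<'E'
from h import *
o=manip.get_obs()
p,d=eyes.camera("wrist"); W=wpts(d,o["tcp_pos"],o["ee_rot"])
for x in range(456,560,8):
    k=(abs(W[...,0]-x)<2)&(abs(W[...,1]-335)<15); k2=(abs(W[...,0]-x)<2)&(abs(W[...,1]-353.5)<4)
    print(x,np.median(W[k][:,2]).round(1) if k.any() else None,np.median(W[k2][:,2]).round(1) if k2.any() else None,end=" | ")
E
python3 chk.py
```

```text
456 133.1 130.0 | 464 132.8 124.1 | 472 60.7 60.7 | 480 60.9 61.0 | 488 60.8 60.8 | 496 60.9 78.1 | 504 61.1 79.0 | 512 61.2 79.1 | 520 61.4 79.1 | 528 61.5 79.3 | 536 61.5 61.5 | 544 61.6 61.6 | 552 61.7 61.6 |
```

>>> send_rows(
  deltas=[
    [0,0,0,0.03,0,0,1],
    [0,0,0,0.06,0,0,1],
    [0,0,0,0.09,0,0,1],
    [0,0,0,0.12,0,0,1],
    [0,0,0,0.12,0,0,1],
    [0,0,0,0.12,0,0,1],
    [0,0,0,0.12,0,0,1],
    [0,0,0,0.12,0,0,1],
  ],
)

```text
time_s: 10.2
tcp_pos: [437.0, 353.9, 20.5]
ee_rot: [3.141, 0.002, -0.02]
ft_force: [-7.6, 1.9, 4.2]
finger_gap: 0.3
grasp_force: 4.0
```

```bash
python3 chk.py
```

```text
456 133.3 133.3 | 464 132.7 124.6 | 472 72.3 72.5 | 480 71.4 71.5 | 488 70.2 70.5 | 496 69.2 69.6 | 504 68.4 191.0 | 512 67.4 85.4 | 520 66.4 84.5 | 528 65.5 83.5 | 536 64.4 81.8 | 544 63.5 63.6 | 552 62.5 62.5 |
```

>>> send_rows(
  deltas=[
    [0,0,0,-0.3,0,0,1],
    [0,0,0,-0.8,0,0,1],
    [0,0,0,-2,0,0,1],
    [0,0,0,-3,0,-3,0.8],
    [0,0,0,-3,0,-8,0.5],
    [0,0,0,-3,0,-12,0.5],
    [0,0,0,-3,0,-14,0.5],
    [0,0,0,-3,0,-14,0.5],
  ],
)

```text
time_s: 11.25
tcp_pos: [408.8, 355.3, 162.1]
ee_rot: [-3.139, -0.003, -0.02]
ft_force: [0.0, -0.0, -0.4]
finger_gap: 45.8
grasp_force: 0.0
```

```bash
cat > rib.py <<'E'
from h import *
import sys
o=manip.get_obs(); print(o["tcp_pos"].round(1),o["ee_rot"].round(3),o["dq"].round(3))
p,d=eyes.camera("wrist"); cv2.imwrite(sys.argv[1],np.clip(p[:,:,::-1]*2.,0,255).astype(np.uint8))
W=wpts(d,o["tcp_pos"],o["ee_rot"]); X,Y,Z=[W[...,i] for i in range(3)]
box=(X>450)&(X<580)&(abs(Y-353)<60)&(Z<100)
k=box&(abs(abs(Y-353)-25)<10)&(Z>56)&(X<550); A=np.c_[X[k],Y[k],np.ones(k.sum())]; s=np.linalg.lstsq(A,Z[k],rcond=None)[0]
print("plane",s.round(4))
h=Z-(X*s[0]+Y*s[1]+s[2])
k=box&(abs(h-18)<5)&(abs(Y-353)<20); q=W[k]; print("rib top",cv2.minAreaRect(q[:,:2].astype(np.float32)),q.min(0).round(1),q.max(0).round(1),np.median(h[k]))
k=box&(abs(h)<4)&(X<560); print("face",W[k].min(0).round(1),W[k].max(0).round(1))
E
python3 rib.py pics/w2.png
```

```text
[408.8 355.3 162.1] [-3.139e+00 -3.000e-03 -2.000e-02] [-0.001  0.037  0.032  0.002 -0.018 -0.001]
plane [-1.19900e-01  1.60000e-03  1.28089e+02]
rib top ((515.9025268554688, 353.5108642578125), (13.125061988830566, 35.93705749511719), 89.05667114257812) [497.9 346.8  78.6] [533.8 360.1  88. ] 17.69437057580484
face [458.4 313.1  59.9] [560.  394.2  75.6]
```

View pics/w2.png

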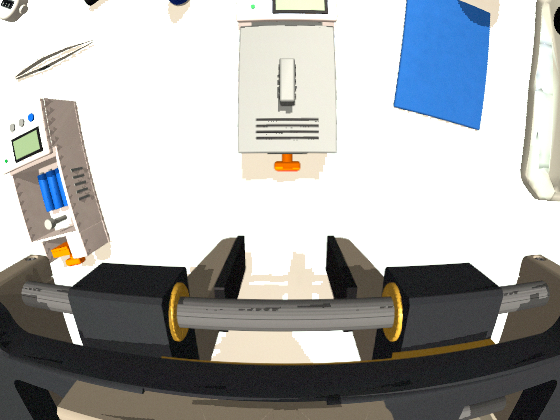

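>>> send_rows(
  deltas=[
    [0,0,0,4,-0.05,0,0.5],
    [0,-0.05,0,8,-0.1,0,0.5],
    [0,-0.1,0,10.6,-0.13,0,0.5],
    [0,-0.1,0,10.6,-0.13,2.5,0.5],
    [0,-0.1,0,10.6,-0.13,5,0.5],
    [0,-0.1,0,10.6,-0.13,5,0.5],
    [0,-0.1,0,10.6,-0.13,5,0.5],
    [0,-0.1,0,10.6,-0.13,5,0.5],
  ],
)

```text
time_s: 12.3
tcp_pos: [514.4, 354.2, 111.5]
ee_rot: [-3.141, 0.099, -0.02]
ft_force: [0.4, -0.2, 0.4]
finger_gap: 45.9
grasp_force: 0.0
```

```bash
python3 rib.py pics/w3.png
```

```text
[514.4 354.2 111.5] [-3.141  0.099 -0.02 ] [ 0.002 -0.004  0.     0.001  0.001 -0.002]
plane [-1.212000e-01  1.800000e-03  1.287045e+02]
rib top ((516.9465942382812, 353.1357116699219), (12.427779197692871, 35.15428161621094), 88.82501220703125) [499.3 347.   77.9] [534.5 359.6  87.7] 17.86999537806775
face [458.6 312.6  59.8] [560.  393.7  75. ]
```

>>> send_rows(
  deltas=[
    [0,0,0,0.48,0.09,0.6,0.5],
    [0,0,0,0.48,0.09,1.4,0.5],
    [0,0,0,0.48,0.09,2.2,0.5],
    [0,0,0,0.48,0.09,3,0.5],
    [0,0,0,0.48,0.09,3.6,0.5],
    [0,0,0,0.48,0.09,4,0.5],
    [0,0,0,0.48,0.09,4.15,0.5],
    [0,0,0,0.48,0.09,4.15,0.5],
  ],
  grip_force=10,
)

```text
time_s: 13.35
tcp_pos: [514.6, 352.9, 68.9]
ee_rot: [-3.141, 0.1, -0.02]
ft_force: [-0.4, 0.0, -0.2]
finger_gap: 45.8
grasp_force: 0.0
```

No contact with the cover face. Closing gently.

>>> send_rows(
  deltas=[
    [0,0,0,0,0,0,0.6],
    [0,0,0,0,0,0,0.7],
    [0,0,0,0,0,0,0.78],
    [0,0,0,0,0,0,0.84],
    [0,0,0,0,0,0,0.9],
    [0,0,0,0,0,0,1],
    [0,0,0,0,0,0,1],
    [0,0,0,0,0,0,1],
  ],
  grip_force=10,
)

```text
time_s: 14.35
tcp_pos: [514.5, 352.8, 68.8]
ee_rot: [3.142, 0.1, -0.02]
ft_force: [-0.1, 0.1, 0.3]
finger_gap: 11.9
grasp_force: 10.0
```

>>> send_rows(
  deltas=[
    [0,0,0,-0.15,0,-0.02,1],
    [0,0,0,-0.3,0,-0.04,1],
    [0,0,0,-0.45,0,-0.06,1],
    [0,0,0,-0.6,0,-0.1,1],
    [0,0,0,-0.75,0,-0.14,1],
    [0,0,0,-0.9,0,-0.18,1],
    [0,0,0,-1.05,0,-0.22,1],
    [0,0,0,-1.2,0,-0.26,1],
  ],
)

```text
time_s: 15.35
tcp_pos: [502.8, 353.1, 72.6]
ee_rot: [3.142, 0.1, -0.02]
ft_force: [0.1, 0.9, -0.8]
finger_gap: 11.6
grasp_force: 10.0
```

>>> send_rows(
  deltas=[
    [0,0,0,-0.2,0,-0.1,1],
    [0,0,0,-0.23,0,-0.4,1],
    [0,0,0,-0.28,0,-0.9,1],
    [0,0,0,-0.35,0,-1.6,1],
    [0,0,0,-0.5,0,-3,1],
    [0,0,0,-0.7,0,-5,1],
    [0,0,0,-1,0,-8,1],
    [0,0,0,-1.2,0,-10,1],
  ],
)

```text
time_s: 16.35
tcp_pos: [501.6, 353.6, 176.0]
ee_rot: [-3.14, 0.098, -0.02]
ft_force: [0.3, -0.5, -0.5]
finger_gap: 11.7
grasp_force: 10.0
```

Run:
```python
from h import *
o=manip.get_obs(); print(o)
p,d=eyes.camera("scene"); cv2.imwrite("pics/s2.png",p[:,:,::-1])
W=pts("scene",d);p2,d2=eyes.camera("top"); np.savez("pics/t2.npz",p=p2,d=d2)
p,d=eyes.camera("wrist"); np.savez("pics/w4.npz",p=p,d=d,t=o["tcp_pos"],r=o["ee_rot"]); cv2.imwrite("pics/w4.png",np.clip(p[:,:,::-1]*2.,0,255).astype(np.uint8))
```

```text
{'time_s': 16.35, 'joint_pos': array([0.57864726, 0.41733334, 1.63228932, 0.06106843, 1.17278416,
       2.14360831]), 'dq': array([ 4.49643134e-05, -1.57206466e-01, -1.19600610e-01, -7.47333126e-03,
        2.89950074e-01,  1.93892407e-02]), 'effort': array([ 2.67058436e-03, -6.14203620e+01, -3.13308334e+01,  2.71037528e-01,
        1.24306572e-01, -2.26014142e-02]), 'tcp_pos': array([501.57199861, 353.58843826, 176.00122485]), 'ee_rot': array([-3.1401661 ,  0.09789413, -0.02004671]), 'ft_force': array([ 0.31963022, -0.4715094 , -0.54812762]), 'moment': array([ 0.08089225, -0.10680585,  0.04708905]), 'grasp_force': 9.988401085138321, 'finger_gap': 11.669014776656844}
```

View pics/w4.png

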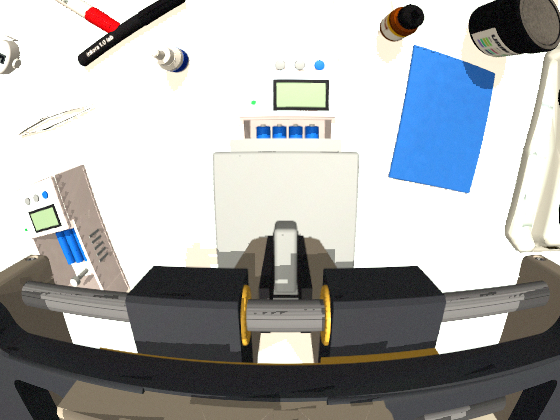

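View pics/s2.png

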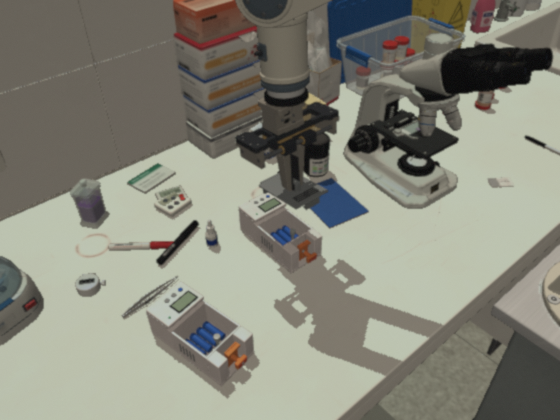

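The cover is off and held by its rib. The batteries are visible at (285,132), the mat spans about (390–495, 48–192) and the jar and bottles still stand. Now I measure the cover in the hand and the mat.

Run:
```python
from h import *
z=np.load("pics/w4.npz"); p=z["p"]; W=wpts(z["d"],z["t"],z["r"])
hsv=cv2.cvtColor(p,cv2.COLOR_RGB2HSV); H,S,V=[hsv[...,i].astype(int) for i in range(3)]
m=(H>95)&(H<125)&(S>100)&(abs(W[...,2])<20); m[:,:380]=0;m[200:]=0
n,l,st,ce=cv2.connectedComponentsWithStats(m.astype(np.uint8)); i=1+st[1:,4].argmax(); m=l==i
print("mat",m.sum(),cv2.minAreaRect(W[m][:,:2].astype(np.float32)),np.median(W[m],0))
z0=np.load("pics/top0.npz"); W0=z0["W"]; h=cv2.cvtColor(z0["p"],cv2.COLOR_RGB2HSV).astype(int); print(h[215,360])
m=(h[...,0]>95)&(h[...,0]<130)&(h[...,1]>90)&(abs(W0[...,2])<15);m[:180]=0;m[250:]=0;m[:,:325]=0;m[:,390:]=0
print("top mat",m.sum(),cv2.minAreaRect(W0[m][:,:2].astype(np.float32)))
R=Ro.from_euler("xyz",z["r"]).as_matrix(); T=(W-z["t"])@R  # tool coords
k=np.zeros(T.shape[:2],bool); k[156:230,222:350]=1; k[215:,262:310]=0; k&=abs(T[...,2]-5)<15
A=np.c_[T[k][:,:2],np.ones(k.sum())]; print("cover plane in tool",np.linalg.lstsq(A,T[k][:,2],rcond=None)[0].round(4),k.sum())
print("rear edge",[T[r,285].round(1).tolist() for r in range(148,160,2)]); print("row190",T[190,[212,216,354,358]].round(1).tolist())
```

```text
mat 10829 ((567.0027465820312, 175.78207397460938), (110.017822265625, 149.50103759765625), 80.03105163574219) [567.69256199 180.88290589   4.1189818 ]
[109 120  85]
top mat 2326 ((567.08740234375, 174.17098999023438), (108.75335693359375, 146.99264526367188), 79.9123764038086)
cover plane in tool [ 0.0163 -0.0044  1.9243] 8711
rear edge [[57.6, -1.3, 2.8], [56.5, -1.3, 4.2], [55.5, -1.3, 2.7], [54.4, -1.3, 2.7], [53.3, -1.3, 3.4], [52.2, -1.3, 3.5]]
row190 [[4.8, -81.8, 176.6], [35.0, -39.3, 3.3], [35.1, 36.5, 2.6], [4.9, 79.0, 176.3]]
```

Run:
```python
from h import *
o=manip.get_obs(); A=Ro.from_euler("xyz",[np.pi,.1,-.02]); B=Ro.from_euler("xyz",[np.pi,-.016,-.175])
print(o["tcp_pos"].round(1),o["ee_rot"].round(3),(A.inv()*B).as_rotvec().round(3),A.inv().apply(np.array([567.3,175,174.5])-o["tcp_pos"])/10)
```

```text
[501.6 353.6 174.7] [-3.14   0.098 -0.02 ] [0.007 0.116 0.155] [ 6.89728202 17.72264455 -0.66982452]
```

>>> send_rows(
  deltas=[
    [0,0.02,0,0.9,2.3,-0.1,1],
    [0.001,0.04,0.03,1.9,5,-0.2,1],
    [0.003,0.06,0.06,3.1,8,-0.3,1],
    [0.004,0.08,0.09,4.3,11,-0.4,1],
    [0.005,0.1,0.12,5.4,14,-0.55,1],
    [0.007,0.116,0.155,6.4,16.4,-0.62,1],
    [0.007,0.116,0.155,6.9,17.7,-0.67,1],
    [0.007,0.116,0.155,6.9,17.7,-0.67,1],
  ],
)

```text
time_s: 17.5
tcp_pos: [566.5, 173.6, 172.5]
ee_rot: [3.142, -0.015, -0.176]
ft_force: [1.0, 0.5, -0.0]
finger_gap: 11.6
grasp_force: 10.0
```

Run:
```python
from h import *
o=manip.get_obs(); print(o["tcp_pos"].round(1),o["ee_rot"].round(3))
p,d=eyes.camera("wrist"); W=wpts(d,o["tcp_pos"],o["ee_rot"]); R=Ro.from_euler("xyz",o["ee_rot"]).as_matrix(); T=(W-o["tcp_pos"])@R
k=np.zeros(T.shape[:2],bool); k[160:230,225:345]=1; k[215:,262:310]=0; k&=abs(T[...,2]-5)<15
A=np.c_[W[k][:,:2],np.ones(k.sum())]; s=np.linalg.lstsq(A,W[k][:,2],rcond=None)[0]; print(s[:2].round(4), "face z below tcp", o["tcp_pos"][2]-np.r_[o["tcp_pos"][:2],1]@s)
```

```text
[566.5 173.6 172.5] [ 3.142 -0.015 -0.176]
[-0.0039 -0.0039] face z below tcp 1.8413202213899353
```

>>> send_rows(
  deltas=[
    [0,0,0,-0.03,0,2,1],
    [0,0,0,-0.08,0,4.5,1],
    [0,0,0,-0.12,0,7.5,1],
    [0,0,0,-0.16,0,10,1],
    [0,0,0,-0.2,0,12,1],
    [0,0,0,-0.22,0,13.3,1],
    [0,0,0,-0.22,0,14,1],
    [0,0,0,-0.22,0,14,1],
  ],
)

```text
time_s: 18.55
tcp_pos: [566.6, 175.1, 32.9]
ee_rot: [-3.141, -0.016, -0.175]
ft_force: [0.5, 0.2, -0.4]
finger_gap: 11.8
grasp_force: 10.0
```

>>> send_rows(
  deltas=[
    [0,0,0,0,0,0.15,1],
    [0,0,0,0,0,0.3,1],
    [0,0,0,0,0,0.45,1],
    [0,0,0,0,0,0.55,1],
    [0,0,0,0,0,0.65,1],
    [0,0,0,0,0,0.7,1],
    [0,0,0,0,0,0.7,1],
    [0,0,0,0,0,0.7,1],
  ],
)

```text
time_s: 19.55
tcp_pos: [566.8, 174.9, 26.1]
ee_rot: [-3.141, -0.016, -0.175]
ft_force: [0.2, -0.4, -0.6]
finger_gap: 12.2
grasp_force: 10.0
```

>>> send_rows(
  deltas=[
    [0,0,0,0,0,0.04,1],
    [0,0,0,0,0,0.08,1],
    [0,0,0,0,0,0.12,1],
    [0,0,0,0,0,0.16,1],
    [0,0,0,0,0,0.2,1],
    [0,0,0,0,0,0.2,1],
    [0,0,0,0,0,0.2,1],
    [0,0,0,0,0,0.2,1],
  ],
)

```text
time_s: 20.55
tcp_pos: [566.9, 174.8, 24.1]
ee_rot: [-3.141, -0.016, -0.175]
ft_force: [-0.5, 0.1, -0.4]
finger_gap: 12.0
grasp_force: 10.0
```

>>> send_rows(
  deltas=[
    [0,0,0,0,0,0.03,1],
    [0,0,0,0,0,0.06,1],
    [0,0,0,0,0,0.09,1],
    [0,0,0,0,0,0.12,1],
    [0,0,0,0,0,0.15,1],
    [0,0,0,0,0,0.15,1],
    [0,0,0,0,0,0.15,1],
    [0,0,0,0,0,0.15,1],
  ],
)

```text
time_s: 21.55
tcp_pos: [566.9, 174.7, 23.3]
ee_rot: [-3.141, -0.016, -0.175]
ft_force: [-3.0, -1.0, 9.0]
finger_gap: 11.9
grasp_force: 10.0
```

>>> send_rows(
  deltas=[
    [0,0,0,0,0,-0.05,1],
    [0,0,0,0,0,-0.05,0.85],
    [0,0,0,0,0,-0.05,0.75],
    [0,0,0,0,0,-0.05,0.6],
    [0,0,0,0,0,-0.05,0.5],
    [0,0,0,0,0,-0.05,0.5],
    [0,0,0,0,0,-0.1,0.5],
    [0,0,0,0,0,-0.5,0.5],
  ],
)

```text
time_s: 22.55
tcp_pos: [566.6, 174.8, 27.5]
ee_rot: [-3.141, -0.016, -0.175]
ft_force: [0.6, -0.2, -0.4]
finger_gap: 46.1
grasp_force: 0.0
```

>>> send_rows(
  deltas=[
    [0,0,0,0,0,-1,0.5],
    [0,0,0,0,0,-3,0.5],
    [0,0,0,0,0,-6,0.5],
    [0,0,0,0,0,-10,0.5],
    [0,0,0,0,0,-14,0.5],
    [0,0,0,-5,0,-16,0.5],
    [0,0,0,-8,0,-16,0.5],
    [0,0,0,-8,0,-16,0.5],
  ],
)

```text
time_s: 23.55
tcp_pos: [484.1, 189.3, 187.3]
ee_rot: [-3.141, -0.017, -0.174]
ft_force: [0.9, -0.1, 0.1]
finger_gap: 46.0
grasp_force: 0.0
```

Run:
```python
from h import *
o=manip.get_obs(); print(o["tcp_pos"].round(1),o["ee_rot"].round(3))
p,d=eyes.camera("wrist"); W=wpts(d,o["tcp_pos"],o["ee_rot"]); X,Y,Z=[W[...,i] for i in range(3)]
cv2.imwrite("pics/w5.png",np.clip(p[:,:,::-1]*2.,0,255).astype(np.uint8))
k=(abs(X-567)<90)&(abs(Y-175)<70)&(Z>17)&(Z<26); q=W[k]; print(cv2.minAreaRect(q[:,:2].astype(np.float32)))
s=np.linalg.lstsq(np.c_[q[:,:2],np.ones(len(q))],q[:,2],rcond=None)[0]; print(s[:2].round(4),np.median(q[:,2]))
```

```text
[484.1 189.3 187.3] [-3.141 -0.017 -0.174]
((588.9161376953125, 185.38449096679688), (137.0384521484375, 150.81747436523438), 80.58597564697266)
[-0.0021  0.0007] 21.443359483655087
```

View pics/w5.png

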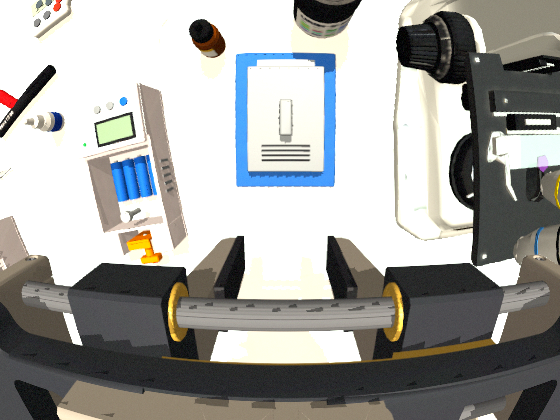

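The cover lies flat and centred on the mat at (286,118), outside up. The jar and the oil bottle are still standing, and the gripper is clear.

```bash
python3 -c "
from station import close_job
print(close_job())"
```

```text
the job is handed in; nothing more can be done
None
```

The cover was released by the tab at about 8 N, taken off, and set down flat, outside up, in the middle of the blue mat; the jar and bottles were left alone, and the job is handed in (no verdict was returned).

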